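# Close a sample canister's vent and hang it on the weigh stand by its bail

### The job

Get the steel sample canister ready and hung for weighing: press the red vent plunger fully down and, while it is down, slide the yellow keeper across so that it stays trapped. Then raise the canister's folded wire bail upright, lift the canister by it and lower it gently onto the weigh stand so that it hangs level and still by the bail from both steel prongs. Keep the canister upright, leave the other things on the bench where they are, and let go.

Things in the scene. Friction and masses are not known exactly. Their poses are not given: they have to be found in the camera images.
- canister: Closed steel sample canister, loose, about 0.7 kg: upright cylinder 120 mm across (lid rim 124), lid top 96 mm above its origin (centre of its underside; z up). On the lid a grey valve housing (52 mm along x, 78 along y, top 116 mm above the origin) with the red plunger in the middle and the yellow keeper. Wire bail in ears at x = 0, y = +-66 mm, 88 mm up, folded towards +x at the start.
- plunger (a joint): Spring vent plunger on the canister's axis, travel in m: 0 up, 0.010 fully down. It takes about 4 N to start and 8 N fully down, and springs up at once when let go unless the keeper traps it; trapped, it rests at about 0.008.
- plunger_top (a point): Centre of the top of the plunger's red button, 18 mm across, of slippery polished plastic: 130 mm above the canister's underside when up, 120 mm when fully down (then 6 mm above the keeper plate).
- keeper (a joint): Yellow keyhole plate around the plunger, sliding along the canister's +y, in m: 0 open, 0.016 fully across; 1.5 N friction. Blocked unless the plunger is down; from about 0.008 on, its slot holds the plunger's collar down. One closed fingertip can do both: press the button off-centre and, still pressing, push the tab.
- keeper_tab (a point): Middle of the top edge of the push face of the keeper's upright tab (34 mm wide along the canister's x, 4 mm thick, top 132 mm above the canister's underside). The face looks at the plunger, 15.5 mm along the canister's +y from the plunger's axis when open, 31.5 mm when across. Pushed along the canister's +y.
- bail (a joint): Hinge of the wire bail about the canister's y axis, in rad: 0 folded down (level, along the canister's +x, on its stops), 1.57 upright, 3.14 folded to the other side. Swings freely, with slight friction, and falls if let go leaning. 5 mm wire, legs 132 mm apart, crown 115 mm from the pivot axis and straight over 96 mm.
- bail_grip (a point): Centre of the bail's crown and of its black plastic sleeve (16 mm thick, 50 mm long along the canister's y), which turns freely on the wire: the place to grip. Folded, it is 115 mm along +x from the canister's axis and 88 mm above the bench, with 45 mm free between it and the lid's rim. Upright, it is 203 mm above the canister's underside.
- weigh_stand: Fixed weigh stand; origin on the bench right below the hanging point, z up, -x its open front. Base plate 200 mm wide, 14 mm high, from x = -70 to 165 mm; white head (120 mm wide, top 265 mm above the bench) and column behind x = 85 mm. Two steel prongs reach from the head to the front.
- hang_point (a point): Where the centre of the bail's crown lies when hung, 251.5 mm above the bench, axes as the stand's. The two 8 mm prongs are at y = +-40 mm, centre lines at 245 mm height, level from x = -14 to 18 mm, tips upturned to x = -34 mm, 271 mm high. They enter the bail from the front, below the crown and above the lid; the crown lies along y over both, the sleeve between them.
- vial_rack: Low blue rack of vials, 70 x 150 mm, 44 mm high, loose. Origin: centre of its underside. Leave alone.
- amber_bottle: Amber bottle, 68 mm across, 150 mm high, loose. Origin: centre of its underside. Leave alone.
- wash_bottle: White wash bottle with red cap and bent spout, 66 mm across, 173 mm high, loose. Origin: centre of its underside. Leave alone.
There are look-alikes about, which are no part of the job. There is more than one size of the canister; the job needs the larger.

How it is judged:
On the way, in this order (a step that is already met when the one before it is completed fails the run):
1. the plunger is pressed fully down (value of joint plunger above 0.0085 m), for 0.1 s.
2. the keeper is across and the plunger trapped down, with nothing pressing on it (value of joint keeper above 0.012 m and value of joint plunger above 0.006 m and contact force between canister and the fingers below 0.2 N), for 0.2 s.
3. the bail is raised upright (value of joint bail between 1.3 and 1.84 rad), for 0.2 s.
4. the canister is lifted clear of the bench by its bail (height (world z) of canister above 0.03 m and value of joint bail between 1.1 and 2.04 rad), for 0.2 s.
5. the canister's bail bears on the prongs (horizontal distance between bail_grip and hang_point below 0.03 m and contact force between canister and weigh_stand above 2 N), for 0.2 s.
At the end, for the whole second after the job is handed in: Canister hangs still and within 0.12 rad of upright from both prongs, crown in the trough within 25 mm of the hanging point and 0.2 rad of the stand's y; keeper across over 12 mm, plunger trapped over 6 mm down; bystanders within 30 mm of their starts (value of joint keeper above 0.012 m and value of joint plunger above 0.006 m and horizontal distance between bail_grip and hang_point below 0.025 m and z of bail_grip in the frame of hang_point between -0.004 and 0.006 m and angle between the y axis of canister and the y axis of weigh_stand, either way round below 0.2 rad and contact force between canister and weigh_stand above 3 N and angle between canister's own z axis and vertical below 0.12 rad and height (world z) of canister above 0.03 m and linear speed of canister below 0.02 m/s and angular speed of canister below 0.3 rad/s and distance of each of vial_rack, amber_bottle, wash_bottle from where it was at the start of the episode below 0.03 m); the robot touches nothing.
It fails at once if the canister is tipped by more than 35 degrees (angle between canister's own z axis and vertical above 0.61 rad).
It fails at once if the canister is dropped or slammed on the stand (over 60 N) (contact force between canister and weigh_stand above 60 N).
It fails at once if a bystander is pushed 30 mm or knocked over (distance of any of vial_rack, amber_bottle, wash_bottle from where it was at the start of the episode above 0.03 m or angle between any of amber_bottle, wash_bottle's own z axis and vertical above 0.5 rad).
It also fails if it takes over 69 s, if anything falls off the work surface, if the arm or the gripper's body presses on something with over 40 N, if the wrist force passes 120 N, or if a joint passes its speed limit or range.

### The arm

A 6-joint arm with a two-finger parallel gripper is mounted at the origin on the work surface. World frame = base frame: x ahead of the robot, y to its left, z up, the work surface at z = 0. Lengths are in m, angles in rad, forces in N, time in s.
With the tool pointing down it reaches from about 0.4 to 0.825 m from the base axis. Payload 7 kg.
Tool frame: the origin (TCP) lies at the very end of the fingers, on their centre line; the grasp point (between the pads) lies 19 mm behind it; x points along the fingers, y is the direction in which the jaws open and shut, and the axes are right-handed (so a half turn about x gives the same grasp; the last joint's range is limited). The gripper opens to 88 mm and grips with 3 to 60 N. Pads are 19 mm wide; open, the fingers measure 130 mm over their backs; the gripper's body (78 mm by 193 mm) begins 47 mm behind the grasp point.
Start: joints at [1.588, 0.359, 0.012, 0, -1.224, -0.288], TCP at [0.181, 0.65, 0.227] pointing down, gripper open.
Joint ranges: [-3.07, 3.07], [-1.43, 2.12], [-1.02, 1.25], [-3.03, 1.67], [-3.05, -0], [-3.03, 3.03]. Speed limits (rad/s): [2.39, 2.39, 3.01, 3.14, 3.14, 3.14].

### API

Orientations are given as [roll, pitch, yaw] about the fixed x, y, z axes, in that order (R = Rz(yaw) Ry(pitch) Rx(roll)).
In Python, from station import arm gives the robot as it stands.
- The arm moves only by the shell command python3 -m inch 'ROWS' [OPENING] [FORCE]. ROWS is text: rows parted by semicolons, each of 6 numbers parted by spaces: the shift along the world's x, y, z in units of 30 mm (1.0 is 30 mm), then the turn, a rotation vector about the world's x, y, z in units of 5 degrees (1.0 is 5 degrees). In form: dx dy dz wx wy wz; .... A call has 1 to 12 rows; each row shifts and turns the commanded pose from where the row before left it; what a row does not reach is not made up. A row lasts 1/8 s, in which the tool goes at most 62.5 mm and 10.7 degrees, less where a joint would pass 70% of its speed; a pose out of reach is approached as far as the arm can. A call is refused whole if a number of a shift passes 1 or a number of a turn 1, either way. A call with a gripper value outside its range is refused whole. OPENING is the opening, from 0 (shut) to 1 (fully open), set as the call begins (- or left out, the last holds). The fingers move at their own pace and stop on an object; FORCE is the grip in N (left out, the last holds). Time passes only in rows, so rows that do not move let the fingers close. It gives the time, the measured TCP pose, the force and the opening at its end, in the units of the state.
- arm.get_state(): the state, without advancing time (a new reading comes with each control period).
- arm.grab_frame(name): name is "side" or "top"; returns a dict with "frame" (480x640x3 uint8, red, green, blue), "range_z" (480x640 float32, m along the optical axis (not along the pixel's ray), 0 where there is no reading), "mtx" (3x3 intrinsics, pixels), "dist_coeffs" ([k1, k2, p1, p2, k3] as OpenCV has them; the pictures are not rectified), "pose" (4x4, takes a point from camera to world coordinates). Camera axes: x right, y up, looking along -z (the intrinsics and any distortion apply to the point x, -y, -z); pixel columns grow to the right and rows downward; lengths in m; the calibration is good to about 2 mm. A picture is of the moment at which its call begins.
- arm.job_done(): hands the job in, once; it reports no verdict.
Trained networks look in a picture, given as the dict that the camera call returned (one of the last four; its "shot" number tells which), for a name from the list of things; names that differ only in an ending like _2 or _b are one class to them, and where a whole thing is asked for, a point or a joint stands for the part that bears it (a point fixed in the world has none). Each returns a list of dicts, best first, with "confidence" (0 to 1); they miss things now and then, are a little off and sometimes report something else, mostly with a low value. They report only what shows in the picture. A call takes as long as a camera call. They do not tell look-alikes from the thing itself.
- arm.search_frame(picture, target): "extent" ([centre column, centre row, width, height] as shares, 0 to 1, of the picture: columns of its width, rows of its height, round what is visible of it).
- arm.masks_of(picture, target): "mask" (480x640 bool, what is visible of it) and "extent" ([centre column, centre row, width, height] as shares, 0 to 1, of the picture: columns of its width, rows of its height, round what is visible of it).
- arm.place_of(picture, target): "position" ([column, row] as shares, 0 to 1, of the picture: columns of its width, rows of its height: a listed point, or the origin of a listed thing).
The state is a dict: "t": time; "q": joint angles; "qd": joint speeds; "joint_efforts": joint torques, N m; "eef_pos": TCP position; "ee_rot": TCP orientation; "force": force on the tool from outside, world axes, zero at the start; "moment": the same for the moment, N m; "width": finger opening in m.
Only numpy, scipy, OpenCV 4.12 (cv2) and the standard library are available. Lean on these libraries where they do the work, as an engineer would, in place of code of your own. Each camera call takes 0.05 s, during which the arm holds its last target. There are 200 camera calls.

## Working session

There is one attempt and no reset: what is moved stays moved. The work goes in short steps, Python scripts to look and compute and a shell command to move; the robot and the scene stay as the last step left them, time stands still between calls to the robot, and variables do not carry over. Pictures are saved under pics/ and viewed, about 8 in all and at most 12, crops included, and the job is handed in when it is done.

```bash
ls; mkdir -p pics; cat > h.py <<'E'
import numpy as np, cv2
from station import arm
def cloud(p):
    z=p["range_z"]; v,u=np.mgrid[0:480,0:640]
    n=cv2.undistortPoints(np.stack([u,v],-1).reshape(-1,1,2).astype(np.float64),p["mtx"],p["dist_coeffs"]).reshape(480,640,2)
    c=np.stack([n[...,0]*z,-n[...,1]*z,-z],-1)
    w=c@p["pose"][:3,:3].T+p["pose"][:3,3]; w[z==0]=np.nan
    return w
def ray(p,col,row,h):
    n=cv2.undistortPoints(np.array([[[col,row]]],float),p["mtx"],p["dist_coeffs"])[0,0]
    d=p["pose"][:3,:3]@np.array([n[0],-n[1],-1]); o=p["pose"][:3,3]
    return o+d*(h-o[2])/d[2]
def save(p,name,box=None,s=1):
    f=p["frame"][...,::-1]
    if box: f=f[box[1]:box[3],box[0]:box[2]]
    cv2.imwrite("pics/"+name+".png",cv2.resize(f,None,fx=s,fy=s,interpolation=cv2.INTER_CUBIC))
E
python3 - <<'E'
from h import *
for n in("top","side"):
    p=arm.grab_frame(n); save(p,n+"0"); w=cloud(p)
    print(n,p["pose"].round(3).tolist())
    for t in ["canister","plunger_top","keeper_tab","bail_grip","hang_point","weigh_stand","vial_rack","amber_bottle","wash_bottle"]:
        for r in arm.place_of(p,t):
            c,q=r["position"][0]*640,r["position"][1]*480
            print(t,round(r["confidence"],2),round(c),round(q),w[min(int(q),479),min(int(c),639)].round(3))
s=arm.get_state(); print(s)
E
```

```text
pics
top [[-0.0, 0.995, -0.101, 0.357], [-1.0, 0.001, 0.014, 0.004], [0.014, 0.101, 0.995, 1.613], [0.0, 0.0, 0.0, 1.0]]
canister 0.91 378 298 [ 0.336 -0.194  0.065]
canister 0.85 364 232 [ 0.538 -0.147  0.112]
canister 0.54 169 246 [0.495 0.45  0.102]
plunger_top 0.55 386 299 [ 0.334 -0.215  0.089]
plunger_top 0.44 375 226 [ 0.555 -0.183  0.12 ]
keeper_tab 0.69 366 228 [ 0.546 -0.152  0.119]
keeper_tab 0.48 388 292 [ 0.355 -0.224  0.075]
bail_grip 0.62 407 295 [ 0.345 -0.298 -0.008]
bail_grip 0.55 353 197 [nan nan nan]
hang_point 0.63 249 221 [0.582 0.215 0.016]
hang_point 0.63 364 230 [ 0.542 -0.151  0.103]
weigh_stand 0.85 260 233 [0.517 0.152 0.256]
vial_rack 0.9 326 288 [ 0.368 -0.035  0.041]
amber_bottle 0.67 172 247 [0.489 0.445 0.097]
wash_bottle 0.55 458 244 [ 0.504 -0.459  0.052]
side [[0.762, 0.311, -0.568, -0.136], [-0.647, 0.357, -0.673, -0.74], [-0.006, 0.881, 0.473, 0.712], [0.0, 0.0, 0.0, 1.0]]
canister 0.88 332 390 [ 0.303 -0.247  0.053]
canister 0.85 393 339 [ 0.503 -0.216  0.048]
canister 0.63 503 429 [ 0.48  -0.497  0.035]
canister 0.36 396 292 [ 0.549 -0.179  0.1
[... 512 characters left out ...]

wash_bottle 0.63 499 427 [ 0.478 -0.489  0.035]
{'t': 1.0, 'q': array([ 1.58811758e+00,  3.58604325e-01,  1.19205297e-02, -7.93246292e-06,
       -1.22408667e+00, -2.88136458e-01]), 'qd': array([-1.23028616e-03, -1.60918815e-04,  8.81456408e-04, -2.16636684e-05,
        1.40036616e-03,  1.08944347e-04]), 'joint_efforts': array([-2.78935790e-03, -5.82392406e+01,  2.93307316e+01,  7.00229958e+00,
        1.25971579e-02, -4.21715254e-05]), 'eef_pos': array([0.18055919, 0.6503943 , 0.22656597]), 'ee_rot': array([-1.00179076,  1.57076941,  1.86898399]), 'force': array([-0.50536326,  0.61535873, -0.13864385]), 'moment': array([ 0.01877152, -0.009544  , -0.03086296]), 'width': 0.08775318073430549}
```

```bash
python3 - <<'E'
import cv2,numpy as np
a=cv2.imread("pics/top0.png");b=cv2.imread("pics/side0.png")
cv2.imwrite("pics/both0.png",np.vstack([cv2.resize(a[150:350,100:500],(800,400)),]))
cv2.imwrite("pics/crop0.png",np.hstack([cv2.resize(a[170:320,310:430],(400,500),interpolation=2),cv2.resize(b[250:410,300:428],(400,500),interpolation=2)]))
E
```

```text
(no output)
```

View pics/side0.png

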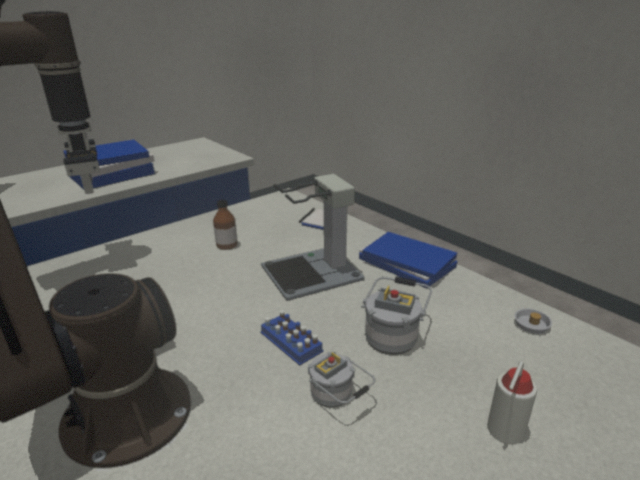

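View pics/crop0.png

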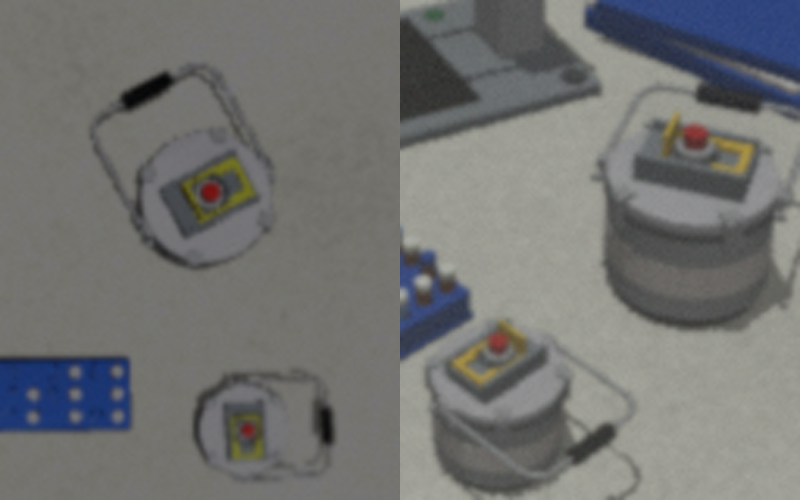

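View pics/both0.png

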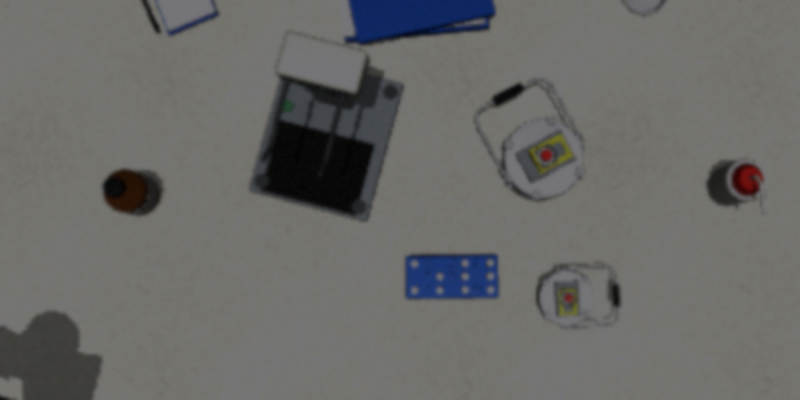

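Side view: the candidates for the canister are the large one (side (393,315), top (373,227)) and the small look-alike (side (332,380), top (384,298)). I choose the large one, beside the blue binder. The crop confirms its size, with its bail folded away from the robot and the keeper tab on the side nearer the stand. The stand is at top (262,225), with its prongs facing the robot. Next I measure.

```bash
cat > m.py <<'E'
from h import *
from scipy.optimize import least_squares
def run(P):
  for n,p in P.items():
    w=cloud(p); f=cv2.cvtColor(p["frame"],cv2.COLOR_RGB2HSV).astype(int); H,S,V=f[...,0],f[...,1],f[...,2]
    x,y,z=w[...,0],w[...,1],w[...,2]
    print(n,"table",np.nanmedian(z[(x>.4)&(x<.5)&(y<-.25)&(y>-.4)]).round(4))
    near=np.hypot(x-.55,y+.17)<.2
    def rep(name,m,h=None):
        if m.sum()==0: print(name,0);return
        v,u=np.nonzero(m); c=(u.mean(),v.mean())
        print(name,m.sum(),"px",np.round(c,1),"med",np.nanmedian(w[m],0).round(4),"ray",None if h is None else ray(p,*c,h).round(4))
    red=((H<8)|(H>172))&(S>130)&(V>60)&near; rep("red",red,.130)
    yel=(H>18)&(H<34)&(S>110)&near; rep("yel",yel,.114)
    rep("tab",yel&(z>.123))
    blk=(V<45)&(z>.07)&(z<.12)&near&(np.hypot(x-.55,y+.17)>.075); rep("sleeve",blk,.09)
    for zz in((.088,.1),):
        m=near&(z>zz[0])&(z<zz[1])&(np.hypot(x-.54,y+.175)<.075)
        pts=w[m][:,:2]
        # outermost per angle
        c=np.array([.545,-.175])
        for _ in range(5):
            d=pts-c; a=np.round(np.arctan2(d[:,1],d[:,0])/.1); r=np.hypot(*d.T)
            rim=np.array([pts[a==k][np.argmax(r[a==k])] for k in np.unique(a)])
            s=least_squares(lambda q:np.hypot(rim[:,0]-q[0],rim[:,1]-q[1])-q[2],[*c,.062],loss="soft_l1",f_scale=.002).x; c=s[:2]
        print("lid circle",s.round(4),"z",np.nanmedian(z[m]).round(4))
    g=m=near&(z>.107)&(z<.122); r=cv2.minAreaRect((w[m][:,:2]*1000).astype(np.float32)); print("housing",r)
    st=(x>.4)&(x<.85)&(y>.02)&(y<.3)
    for a,b,nm in((.255,.275,"head"),(.235,.256,"prong"),(.008,.02,"base")):
        m=st&(z>a)&(z<b)
        if nm=="prong": m&=cv2.dilate((st&(z>.256)).astype(np.uint8),np.ones((3,3)))==0
        if m.sum()>5: print(nm,m.sum(),np.nanmedian(w[m],0).round(4),cv2.minAreaRect((w[m][:,:2]*1000).astype(np.float32)))
        if nm=="prong": np.save("prong_"+n,w[m])
E
python3 - <<'E'
from m import *
P={n:arm.grab_frame(n) for n in("top","side")}
run(P)
for n in P: print(n,P[n]["mtx"].round(1).tolist(),P[n]["dist_coeffs"])
for n in P:
  a=np.load("prong_%s.npy"%n); print((a[::max(1,len(a)//25)]).round(3).tolist())
E
```

```text
top table -0.0007
red 22 px [372.9 227.1] med [ 0.548  -0.1754  0.1286] ray [ 0.5477 -0.1751  0.13  ]
yel 104 px [375.2 225.9] med [ 0.5523 -0.1875  0.1137] ray [ 0.5536 -0.1839  0.114 ]
tab 17 px [367.5 229.9] med [ 0.5412 -0.157   0.1307] ray None
sleeve 67 px [353.4 197. ] med [ 0.6465 -0.1185  0.0941] ray [ 0.6476 -0.12    0.09  ]
lid circle [ 0.5471 -0.1738  0.0623] z 0.0949
housing ((548.453369140625, -176.8915252685547), (52.392860412597656, 78.80536651611328), 28.68068504333496)
head 1117 [0.6549 0.1531 0.264 ] ((601.0667724609375, 168.70167541503906), (120.51892852783203, 188.0713653564453), 74.96622467041016)
prong 83 [0.5522 0.1474 0.2471] ((579.2400512695312, 169.62940979003906), (89.9284896850586, 112.97525024414062), 68.60731506347656)
base 3131 [0.5721 0.1677 0.0143] ((625.0359497070312, 160.6172637939453), (442.9712219238281, 275.8098449707031), 0.13750822842121124)
side table 0.0017
red 19 px [394.1 292.4] med [ 0.5438 -0.1788  0.1312] ray [ 0.5451 -0.1769  0.13  ]
yel 64 px [401.5 296.2] med [ 0.5676 -0.1894  0.1155] ray [ 0.565  -0.1823  0.114 ]
tab 17 px [386.1 29
[... 1447 characters left out ...]
, [0.535, 0.142, 0.247], [0.532, 0.142, 0.252], [0.53, 0.142, 0.247], [0.527, 0.144, 0.25], [0.524, 0.145, 0.249]]
[[0.639, 0.203, 0.249], [0.633, 0.179, 0.251], [0.628, 0.162, 0.255], [0.631, 0.165, 0.25], [0.639, 0.2, 0.235], [0.553, 0.215, 0.25], [0.628, 0.158, 0.248], [0.563, 0.216, 0.244], [0.662, 0.087, 0.252], [0.669, 0.09, 0.246], [0.628, 0.102, 0.25], [0.66, 0.088, 0.246], [0.618, 0.106, 0.249], [0.65, 0.092, 0.245], [0.625, 0.134, 0.236], [0.634, 0.094, 0.246], [0.673, 0.086, 0.238], [0.616, 0.1, 0.246], [0.652, 0.09, 0.24], [0.556, 0.135, 0.249], [0.639, 0.095, 0.239], [0.539, 0.137, 0.25], [0.628, 0.099, 0.238], [0.531, 0.139, 0.249], [0.624, 0.098, 0.236], [0.521, 0.148, 0.244]]
```

```bash
python3 - <<'E'
from m import *
from scipy.spatial.transform import Rotation as R
s=arm.get_state(); M=R.from_euler("xyz",s["ee_rot"]).as_matrix(); print(M.round(3)); print("jawdeg",np.degrees(np.arctan2(M[1,1],M[0,1])))
for n in("top","side"):
    p=arm.grab_frame(n); w=cloud(p); x,y,z=np.moveaxis(w,-1,0)
    st=(y>.02)&(y<.3)&(x>.4)&(x<.85)
    m=st&(z>.257)&(z<.275)&(x>.6); r=cv2.minAreaRect((w[m][:,:2]*1000).astype(np.float32)); print(n,"head",r)
    a=np.radians(r[2]-90); ex=np.array([np.cos(a),np.sin(a)]); ey=np.array([-ex[1],ex[0]])
    q=w[m][:,:2]; lo,hi=np.percentile(q@ex,[1,99]); yc=np.mean(np.percentile(q@ey,[1,99]))
    print(" front edge",lo.round(4),"back",hi.round(4)," hang from head",(ex*(lo-.085)+ey*yc).round(4),"yaw",r[2]-90)
    m=st&(z>.235)&(z<.285)&(x<.6); q=w[m]
    for sg in(0,1):
        t=q[((q[:,:2]@ey-yc)>0)==sg]
        if len(t)<6: continue
        v=t[:,:2]@ey; k=np.abs(v-np.median(v))<.012; t=t[k]
        print(" prong",len(t),"y",np.median(t[:,:2]@ey-yc).round(4),"tip x rel",(np.min(t[:,:2]@ex)-(lo-.085)).round(4),"slope",np.degrees(np.polyfit(t[:,:2]@ex,t[:,:2]@ey,1)[0]).round(1),"zmax",t[:,2].max().round(3))
    g=(np.hypot(x-.18,y-.65)<.12)&(z>.215)&(z<.24)
    if g.sum(): 
        d=(w[g][:,:2]-s["eef_pos"][:2]); a=d@M[:2,1]; b=d@M[:2,2]; k=a>.02
        print(" fingers",g.sum(),"jaw",np.percentile(np.abs(a),[2,50,98]).round(3),"side",np.percentile(b,[2,98]).round(3))
E
```

```text
[[-0.    -0.268 -0.964]
 [ 0.    -0.964  0.268]
 [-1.    -0.     0.   ]]
jawdeg -105.51699511590036
top head ((641.095458984375, 158.0796661376953), (120.98487091064453, 104.19551086425781), 75.44298553466797)
 front edge 0.5489 back 0.6314  hang from head [0.5279 0.1871] yaw -14.557014465332031
 prong 108 y -0.04 tip x rel -0.0192 slope -0.1 zmax 0.274
 prong 84 y 0.0402 tip x rel -0.0179 slope 0.2 zmax 0.272
 fingers 3 jaw [0.044 0.045 0.045] side [-0.007 -0.003]
side head ((641.3792724609375, 151.30455017089844), (118.75006103515625, 102.43073272705078), 75.33109283447266)
 front edge 0.5398 back 0.6289  hang from head [0.5183 0.1839] yaw -14.668907165527344
 prong 137 y -0.0378 tip x rel -0.0101 slope -0.5 zmax 0.272
 prong 101 y 0.042 tip x rel -0.0086 slope 0.4 zmax 0.274
 fingers 39 jaw [0.047 0.057 0.06 ] side [-0.011  0.01 ]
```

```bash
python3 -m inch '0 0 1 0 0 0;0 0 1 0 0 0;0 0 1 0 0 0;0 0 1 0 0 0;.44 -1 .2 0 0 -.97;.44 -1 0 0 0 -.97;.44 -1 0 0 0 -.97;.44 -1 0 0 0 -.97;.44 -1 0 0 0 -.97;.44 -1 0 0 0 -.97;.44 -1 0 0 0 -.97;.44 -1 0 0 0 -.97' 0 30; python3 -m inch '.44 -1 0 0 0 -.97;.44 -1 0 0 0 -.97;.44 -1 0 0 0 -.97;.44 -1 0 0 0 -.97;.44 -1 0 0 0 -.97;.44 -1 0 0 0 -.97;.44 -1 0 0 0 -.97;.44 -1 0 0 0 -.97;.44 -1 0 0 0 -.97;.44 -1 0 0 0 -.97'; python3 -m inch '.44 -1 0 0 0 -.97;.44 -1 0 0 0 -.97;.44 -1 0 0 0 -.97;.44 -1 0 0 0 -.97;.44 -1 0 0 0 -.97;.44 -1 0 0 0 -.97;.44 -1 0 0 0 -.97;.44 -1 0 0 0 -.97;.44 -1 0 0 0 -.97;.3 -.6 0 0 0 -.9;0 0 0 0 0 0;0 0 0 0 0 0'
cat > st.py <<'E'
from h import *
from scipy.spatial.transform import Rotation as R
def st():
    s=arm.get_state(); M=R.from_euler("xyz",s["ee_rot"]).as_matrix()
    c=np.array([.5475,-.1755]); d=s["eef_pos"][:2]-c; ex=np.array([.8776,.4795]); ey=np.array([-.4795,.8776])
    print("t",round(s["t"],2),"tcp",s["eef_pos"].round(4),"jaw",np.degrees(np.arctan2(M[1,1],M[0,1])).round(1),"down",M[:,0].round(3),"can xy",(d@ex).round(4),(d@ey).round(4),"F",s["force"].round(2),"w",round(s["width"],4),"q",s["q"].round(2))
st()
E
python3 st.py
```

```text
t: 2.7
eef_pos: [0.2865, 0.4093, 0.3527]
ee_rot: [-0.876, 1.57, 1.315]
force: [0.9, -0.6, 0.3]
width: 0.0006
t: 3.95
eef_pos: [0.4184, 0.1093, 0.3529]
ee_rot: [-0.601, 1.57, 0.743]
force: [1.1, 0.7, -0.3]
width: 0.0002
t: 5.45
eef_pos: [0.5457, -0.1774, 0.3525]
ee_rot: [1.623, 1.571, 2.131]
force: [-0.3, -0.6, 0.0]
width: -0.0001
t 5.45 tcp [ 0.5457 -0.1774  0.3525] jaw 119.1 down [-0.  0. -1.] can xy -0.0024 -0.0008 F [-0.31 -0.56  0.02] w -0.0001 q [ 0.03  0.14 -0.   -0.   -1.43 -1.09]
```

```bash
python3 -m inch '.22 -.23 -1 0 0 0;0 0 -1 0 0 0;0 0 -1 0 0 0;0 0 -1 0 0 0;0 0 -1 0 0 0;0 0 -1 0 0 0;0 0 -.85 0 0 0;0 0 0 0 0 0;0 0 0 0 0 0' ; python3 st.py; python3 -c "
from h import *
save(arm.grab_frame('side'),'press',(310,200,470,320),5)"
```

```text
t: 6.58
eef_pos: [0.5533, -0.1842, 0.1485]
ee_rot: [-0.754, 1.569, -0.246]
force: [-1.1, 0.8, 0.4]
width: 0.0004
t 6.58 tcp [ 0.5533 -0.1842  0.1485] jaw 119.1 down [ 0.002 -0.    -1.   ] can xy 0.0009 -0.0104 F [-1.09  0.75  0.41] w 0.0004 q [ 0.01  0.27 -0.3   0.   -0.99 -1.08]
```

View pics/press.png

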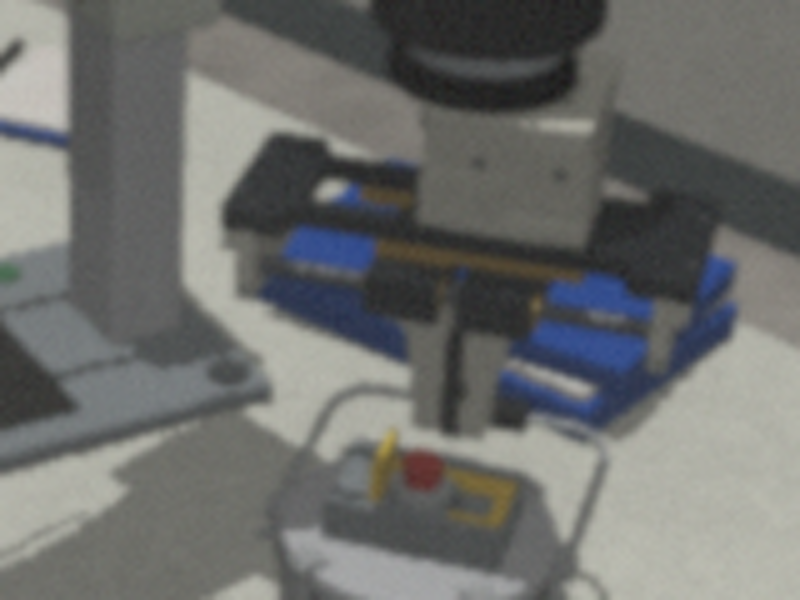

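The closed tip (crop (455,430)) hangs over the button (425,470), clear of the yellow tab (385,465). I go down step by step on force.

```bash
python3 -m inch '0 0 -.5 0 0 0;0 0 -.2 0 0 0;0 0 0 0 0 0;0 0 0 0 0 0'; python3 -m inch '0 0 -.1 0 0 0;0 0 -.1 0 0 0;0 0 0 0 0 0;0 0 0 0 0 0'
```

```text
t: 7.12
eef_pos: [0.5529, -0.1844, 0.1265]
ee_rot: [-0.573, 1.57, -0.066]
force: [-0.5, 1.9, 5.1]
width: 0.0004
t: 7.62
eef_pos: [0.5529, -0.1845, 0.1209]
ee_rot: [-0.709, 1.57, -0.202]
force: [-1.2, 1.3, 6.6]
width: 0.0
```

```bash
python3 -m inch '0 0 -.08 0 0 0;0 0 0 0 0 0;0 0 0 0 0 0';python3 st.py
```

```text
t: 8.0
eef_pos: [0.5532, -0.1846, 0.1199]
ee_rot: [-0.831, 1.569, -0.324]
force: [-3.8, 4.8, 17.2]
width: 0.0004
t 8.0 tcp [ 0.5532 -0.1846  0.1199] jaw 119.1 down [ 0.002 -0.001 -1.   ] can xy 0.0006 -0.0107 F [-3.85  4.78 17.2 ] w 0.0004 q [ 0.01  0.3  -0.34  0.   -0.93 -1.08]
```

```bash
python3 -m inch '-.04 .073 .01 0 0 0;-.04 .073 0 0 0 0;-.04 .073 0 0 0 0;0 0 0 0 0 0';python3 st.py;  python3 -m inch '-.04 .073 0 0 0 0;-.04 .073 0 0 0 0;0 0 0 0 0 0;0 0 0 0 0 0';python3 st.py; python3 -m inch '-.04 .073 0 0 0 0;-.04 .073 0 0 0 0;0 0 0 0 0 0;0 0 0 0 0 0';python3 st.py;
```

```text
t: 8.5
eef_pos: [0.551, -0.1789, 0.1203]
ee_rot: [-0.915, 1.566, -0.407]
force: [1.2, -2.0, 10.2]
width: 0.0005
t 8.5 tcp [ 0.551  -0.1789  0.1203] jaw 119.1 down [ 0.004 -0.002 -1.   ] can xy 0.0015 -0.0047 F [ 1.22 -2.04 10.25] w 0.0005 q [ 0.02  0.29 -0.35  0.   -0.93 -1.09]
t: 9.0
eef_pos: [0.5488, -0.1746, 0.1203]
ee_rot: [-0.892, 1.566, -0.384]
force: [1.2, -2.8, 10.4]
width: 0.0001
t 9.0 tcp [ 0.5488 -0.1746  0.1203] jaw 119.1 down [ 0.005 -0.002 -1.   ] can xy 0.0016 0.0002 F [ 1.21 -2.76 10.36] w 0.0001 q [ 0.03  0.29 -0.36  0.   -0.92 -1.1 ]
t: 9.5
eef_pos: [0.5465, -0.1703, 0.1203]
ee_rot: [-0.901, 1.566, -0.393]
force: [1.7, -3.7, 10.9]
width: 0.0005
t 9.5 tcp [ 0.5465 -0.1703  0.1203] jaw 119.1 down [ 0.005 -0.002 -1.   ] can xy 0.0016 0.0051 F [ 1.69 -3.65 10.87] w 0.0005 q [ 0.04  0.28 -0.37  0.   -0.92 -1.11]
```

```bash
python3 -m inch '-.04 .073 0 0 0 0;-.04 .073 0 0 0 0;0 0 0 0 0 0;0 0 0 0 0 0';python3 st.py; python3 -m inch '-.032 .059 0 0 0 0;0 0 0 0 0 0;0 0 0 0 0 0';python3 st.py;
```

```text
t: 10.0
eef_pos: [0.5441, -0.1657, 0.1201]
ee_rot: [-0.868, 1.566, -0.36]
force: [1.7, -2.8, 9.0]
width: 0.0
t 10.0 tcp [ 0.5441 -0.1657  0.1201] jaw 119.1 down [ 0.005 -0.002 -1.   ] can xy 0.0017 0.0102 F [ 1.69 -2.8   8.97] w 0.0 q [ 0.05  0.28 -0.37  0.   -0.92 -1.11]
t: 10.38
eef_pos: [0.5431, -0.164, 0.12]
ee_rot: [-0.875, 1.566, -0.368]
force: [1.6, -3.3, 9.2]
width: 0.0006
t 10.38 tcp [ 0.5431 -0.164   0.12  ] jaw 119.1 down [ 0.005 -0.002 -1.   ] can xy 0.0016 0.0122 F [ 1.63 -3.26  9.15] w 0.0006 q [ 0.05  0.27 -0.38  0.   -0.92 -1.12]
```

```bash
python3 -m inch '-.032 .059 0 0 0 0;0 0 0 0 0 0;0 0 0 0 0 0';python3 st.py; python3 -c "
from h import *
save(arm.grab_frame('side'),'push',(350,260,430,320),10)"
```

```text
t: 10.75
eef_pos: [0.5421, -0.1622, 0.12]
ee_rot: [-0.87, 1.566, -0.362]
force: [1.8, -2.6, 8.4]
width: 0.0002
t 10.75 tcp [ 0.5421 -0.1622  0.12  ] jaw 119.1 down [ 0.005 -0.002 -1.   ] can xy 0.0016 0.0142 F [ 1.81 -2.59  8.39] w 0.0002 q [ 0.06  0.27 -0.38  0.   -0.92 -1.12]
```

View pics/push.png

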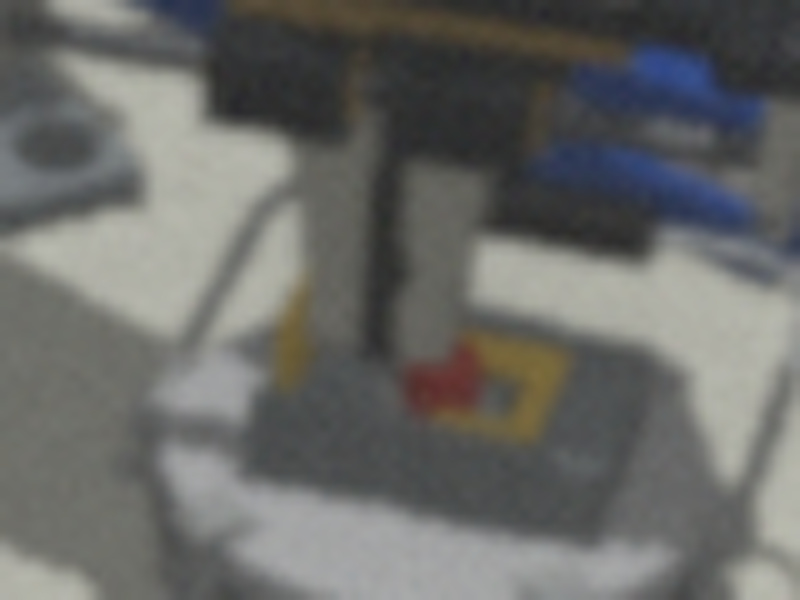

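```bash
python3 -m inch '-.03 .055 0 0 0 0;0 0 0 0 0 0;0 0 0 0 0 0';python3 st.py
```

```text
t: 11.18
eef_pos: [0.5413, -0.1607, 0.12]
ee_rot: [-0.89, 1.566, -0.382]
force: [1.8, -3.7, 8.8]
width: 0.0002
t 11.18 tcp [ 0.5413 -0.1607  0.12  ] jaw 119.1 down [ 0.005 -0.002 -1.   ] can xy 0.0016 0.016 F [ 1.78 -3.74  8.77] w 0.0002 q [ 0.06  0.27 -0.38  0.   -0.91 -1.12]
```

```bash
python3 -m inch '.016 -.029 0 0 0 0;0 0 .5 0 0 0;0 0 1 0 0 0;0 0 1 0 0 0;0 0 1 0 0 0;.36 .14 .5 0 0 1;.36 .14 0 0 0 1;.36 .14 0 0 0 1;.36 .14 0 0 0 1;.36 .14 0 0 0 1;.36 .14 0 0 0 1;.36 .14 0 0 0 1' 0; python3 -m inch '.36 .14 0 0 0 1;.36 .14 0 0 0 1;.34 .12 0 0 0 1;0 0 0 0 0 1;0 0 0 0 0 1;0 0 0 0 0 1;0 0 0 0 0 1;0 0 0 0 0 1;0 0 0 0 0 1;0 0 0 0 0 1;0 0 0 0 0 .9;0 0 0 0 0 0' .55 ; python3 st.py; python3 - <<'E'
from m import *
p=arm.grab_frame("side"); save(p,"after",(350,260,430,320),10)
try: run({"side":p})
except Exception as e: print(e)
E
```

```text
t: 12.68
eef_pos: [0.6146, -0.1309, 0.2381]
ee_rot: [1.876, 1.569, 2.997]
force: [-0.3, -0.3, -0.1]
width: 0.0003
t: 14.18
eef_pos: [0.6463, -0.1191, 0.2381]
ee_rot: [0.95, 1.57, 3.018]
force: [-1.3, -0.2, 0.3]
width: 0.0479
t 14.18 tcp [ 0.6463 -0.1191  0.2381] jaw -151.5 down [-0.001  0.    -1.   ] can xy 0.1137 0.0021 F [-1.3  -0.15  0.27] w 0.0479 q [ 0.11  0.32 -0.01 -0.   -1.24  0.38]
side table 0.0018
red 25 px [393.8 295.2] med [ 0.5437 -0.1777  0.1235] ray [ 0.5366 -0.184   0.13  ]
yel 82 px [391.4 293.9] med [ 0.5507 -0.1564  0.1158] ray [ 0.5549 -0.1617  0.114 ]
tab 25 px [379.4 289.7] med [ 0.5298 -0.1494  0.1318] ray None
sleeve 5 px [405.4 281.2] med [ 0.6431 -0.1266  0.0944] ray [ 0.6491 -0.1234  0.09  ]
lid circle [ 0.5467 -0.1756  0.0641] z 0.0972
housing ((548.46240234375, -177.90090942382812), (59.67955780029297, 77.8193359375), 28.10956382751465)
head 661 [0.6398 0.1432 0.2657] ((599.46337890625, 164.19586181640625), (118.28861999511719, 186.3827667236328), 74.9097671508789)
prong 331 [0.6224 0.1314 0.2465] ((607.1920166015625, 160.1753387451172), (117.05853271484375, 171.43357849121094), 73.85282897949219)
base 2932 [0.5728 0.1431 0.0165] ((630.6143798828125, 158.15628051757812), (208.94326782226562, 320.4819641113281), 76.81058502197266)
```

View pics/after.png

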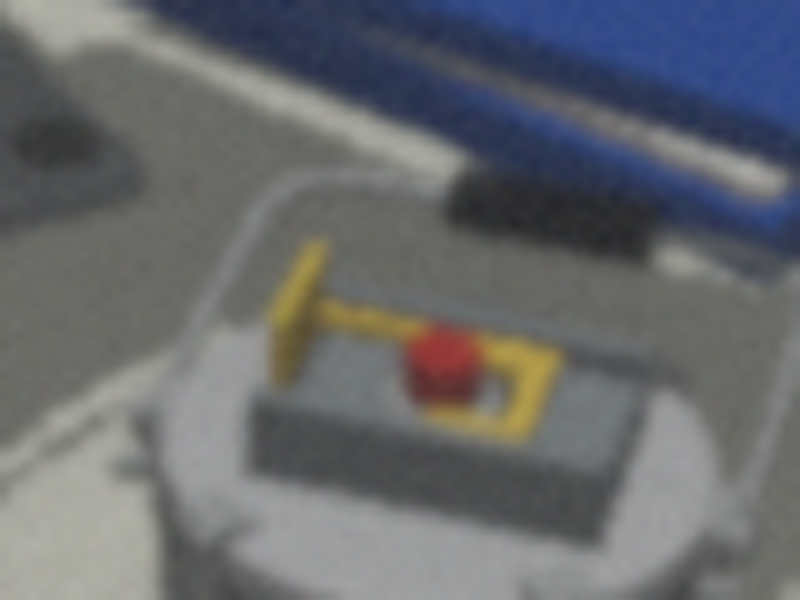

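Plunger is trapped (red top fell about 8 mm) and the tab moved about 15 mm, with the canister unmoved. Before descending, I check the height of the blue binder behind the sleeve.

```bash
python3 - <<'E'
from h import *
p=arm.grab_frame("side"); w=cloud(p); f=cv2.cvtColor(p["frame"],cv2.COLOR_RGB2HSV); m=(f[...,0]>105)&(f[...,0]<130)&(f[...,1]>120)&(w[...,0]>.55)&(w[...,0]<1)&(w[...,1]<.2)&(w[...,1]>-.3)
q=w[m]; print(m.sum(),np.percentile(q,[1,50,99],0).round(3)); d=q[:,:2]-[.5475,-.1755]; print("min can-x",np.percentile(d@[.8776,.4795],1), "z near",q[(d@[.8776,.4795])<.22].max(0) if ((d@[.8776,.4795])<.22).any() else None)
E
```

```text
2219 [[ 0.748 -0.1    0.017]
 [ 0.822  0.003  0.048]
 [ 0.917  0.129  0.051]]
min can-x 0.24705850750182715 z near None
```

```bash
python3 -m inch '.07 -.04 -1 0 0 0;0 0 -1 0 0 0;0 0 -1 0 0 0;0 0 -1 0 0 0;0 0 -1 0 0 0;0 0 -.52 0 0 0;0 0 0 0 0 0;0 0 0 0 0 0'; python3 st.py; python3 -m inch '0 0 0 0 0 0;0 0 0 0 0 0;0 0 0 0 0 0;0 0 0 0 0 0;0 0 0 0 0 0' 0 25; python3 st.py
```

```text
t: 15.28
eef_pos: [0.6498, -0.1203, 0.0736]
ee_rot: [-2.196, 1.569, -0.127]
force: [0.1, -0.2, -0.8]
width: 0.0481
t 15.28 tcp [ 0.6498 -0.1203  0.0736] jaw -151.5 down [ 0.002 -0.    -1.   ] can xy 0.1162 -0.0006 F [ 0.07 -0.22 -0.78] w 0.0481 q [ 0.11  0.46 -0.21  0.   -0.9   0.39]
t: 15.9
eef_pos: [0.6483, -0.1205, 0.0723]
ee_rot: [1.26, 1.57, -2.954]
force: [-2.8, -1.1, 2.0]
width: 0.015
t 15.9 tcp [ 0.6483 -0.1205  0.0723] jaw -151.5 down [-0.001 -0.    -1.   ] can xy 0.1148 -0.0001 F [-2.84 -1.08  1.98] w 0.015 q [ 0.11  0.46 -0.21  0.   -0.9   0.39]
```

```bash
python3 -m inch '-.02 -.01 .33 0 0 0;-.031 -.018 .335 0 0 0;-.07 -.038 .325 0 0 0;-.082 -.045 .321 0 0 0;-.248 -.135 .606 0 0 0;0 0 0 0 0 0'; python3 st.py
```

```text
t: 16.65
eef_pos: [0.6357, -0.128, 0.1324]
ee_rot: [-2.025, 1.568, 0.043]
force: [-2.6, -1.4, -1.8]
width: 0.015
t 16.65 tcp [ 0.6357 -0.128   0.1324] jaw -151.5 down [ 0.003  0.    -1.   ] can xy 0.1002 -0.0006 F [-2.64 -1.43 -1.85] w 0.015 q [ 0.1   0.38 -0.18  0.   -1.01  0.4 ]
```

```bash
python3 -m inch '-.336 -.184 .547 0 0 0;-.414 -.226 .472 0 0 0;-.480 -.262 .383 0 0 0;-.532 -.291 .282 0 0 0;-.567 -.310 .173 0 0 0;-.584 -.319 .058 0 0 0;0 0 0 0 0 0;0 0 0 0 0 0;0 0 0 0 0 0'; python3 st.py; python3 -c "
from h import *
p=arm.grab_frame('side'); save(p,'up',(310,180,470,360),4)"
```

```text
t: 17.77
eef_pos: [0.5477, -0.1759, 0.1881]
ee_rot: [-2.599, 1.57, -0.53]
force: [-2.4, 3.6, 7.4]
width: 0.0155
t 17.77 tcp [ 0.5477 -0.1759  0.1881] jaw -151.5 down [ 0.001 -0.    -1.   ] can xy -0.0 -0.0004 F [-2.45  3.6   7.4 ] w 0.0155 q [ 0.03  0.22 -0.27  0.   -1.08  0.47]
```

View pics/up.png

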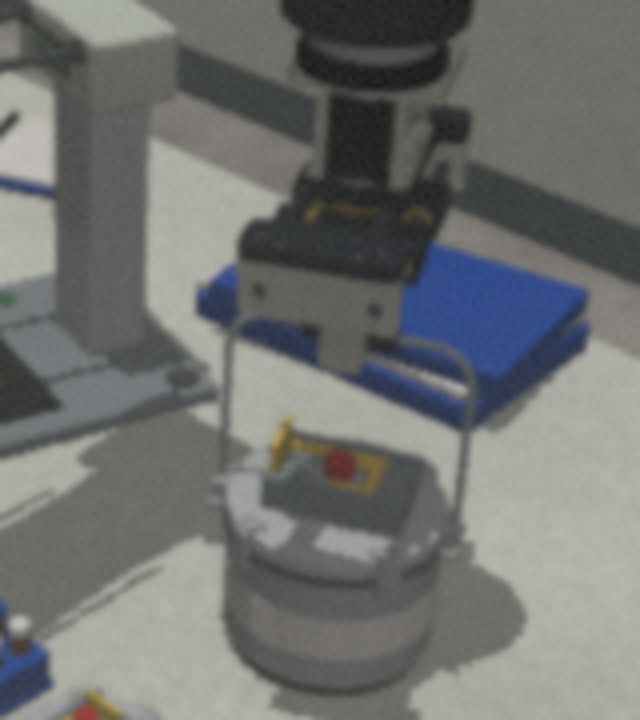

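```bash
python3 -m inch '0 0 .2 0 0 0;0 0 .3 0 0 0;0 0 .5 0 0 0;0 0 .5 0 0 0;0 0 .5 0 0 0;0 0 .5 0 0 0;0 0 .4 0 0 0;0 0 .3 0 0 0;0 0 .1 0 0 0;0 0 0 0 0 0;0 0 0 0 0 0' - 45; python3 st.py;  python3 -m inch '0 .1 0 0 0 -.2;0 .2 0 0 0 -.4;0 .3 0 0 0 -.4;0 .4 0 0 0 -.4;-.1 .5 0 0 0 -.4;-.15 .5 0 0 0 -.4;-.2 .5 0 0 0 -.4;-.2 .5 0 0 0 -.4;-.2 .5 0 0 0 -.4;-.2 .5 0 0 0 -.4;-.2 .5 0 0 0 -.4;-.2 .5 0 0 0 -.4'; python3 st.py
```

```text
t: 19.2
eef_pos: [0.5477, -0.1754, 0.2857]
ee_rot: [0.936, 1.57, 3.005]
force: [0.2, 0.5, -8.3]
width: 0.0148
t 19.2 tcp [ 0.5477 -0.1754  0.2857] jaw -151.5 down [-0.001  0.    -1.   ] can xy 0.0002 0.0 F [ 0.23  0.5  -8.29] w 0.0148 q [ 0.03  0.16 -0.12 -0.   -1.29  0.47]
t: 20.7
eef_pos: [0.5042, -0.0248, 0.2862]
ee_rot: [1.161, 1.571, 2.827]
force: [-0.2, -0.5, -8.4]
width: 0.0147
t 20.7 tcp [ 0.5042 -0.0248  0.2862] jaw -174.6 down [-0.  0. -1.] can xy 0.0342 0.153 F [-0.22 -0.55 -8.39] w 0.0147 q [ 0.34  0.04 -0.26 -0.   -1.27 -0.25]
```

```bash
python3 -m inch '-.3 .4 0 0 0 -.4;-.4 .35 0 0 0 -.4;-.4 .35 0 0 0 -.4;-.4 .35 0 0 0 -.4;-.3 .4 0 0 0 -.4;-.15 .45 0 0 0 -.4;0 .5 0 0 0 -.4;0 .5 0 0 0 -.4;0 .5 0 0 0 -.4;0 .5 0 0 0 -.2;0 .5 0 0 0 0;0 .5 0 0 0 0'; python3 -m inch '0 .5 0 0 0 0;0 .5 0 0 0 0;0 .5 0 0 0 0;0 .4 0 0 0 0;0 .3 0 0 0 0;0 .2 0 0 0 0;0 .1 0 0 0 0;0 0 0 0 0 0;0 0 0 0 0 0;0 0 0 0 0 0;0 0 0 0 0 0'; python3 st.py; python3 - <<'E'
from h import *
p=arm.grab_frame("side"); save(p,"pre",(210,120,370,300),4)
t=arm.grab_frame("top"); w=cloud(t); 
x,y,z=np.moveaxis(w,-1,0)
ex=np.array([.9677,-.2521]);ey=np.array([.2521,.9677])
for n,w in(("side",cloud(p)),("top",w)):
    s=w[...,:2]@ex; u=w[...,:2]@ey; z=w[...,2]
    for lo,hi in((.26,.285),(.35,.4)):
        m=(s>.46)&(s<.56)&(np.abs(np.abs(u-lo-.053)-.0)<.5)&(z>.235)&(z<.262)
        for c in(-.04,.04):
            k=m&(np.abs(u-.3128-c)<.012); print(n,c,k.sum(),"u",np.median(u[k]).round(4),"z",np.median(z[k]).round(4))
        break
E
```

```text
t: 22.2
eef_pos: [0.4458, 0.1343, 0.2863]
ee_rot: [1.238, 1.571, 2.573]
force: [-0.5, -0.7, -7.8]
width: 0.0149
t: 23.58
eef_pos: [0.4461, 0.2084, 0.2864]
ee_rot: [-1.033, 1.571, 0.303]
force: [-0.1, -0.1, -7.4]
width: 0.0146
t 23.57 tcp [0.4461 0.2084 0.2864] jaw 166.5 down [ 0.  0. -1.] can xy 0.0951 0.3855 F [-0.08 -0.14 -7.43] w 0.0146 q [ 0.84  0.02 -0.28  0.   -1.27 -1.07]
side -0.04 126 u 0.271 z 0.2525
side 0.04 113 u 0.3509 z 0.2528
top -0.04 101 u 0.2742 z 0.2532
top 0.04 73 u 0.3548 z 0.2544
```

View pics/pre.png

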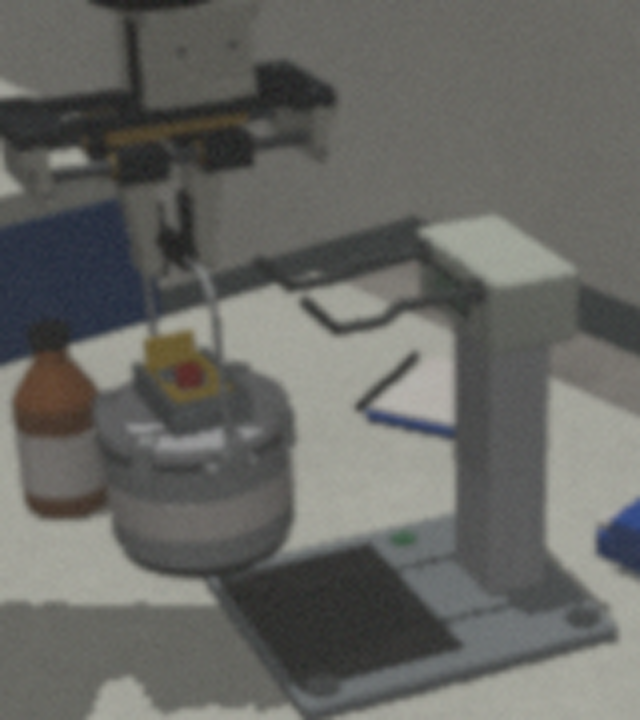

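Canister hangs level in front of the prongs (crop canister (200,470), prong tips (265,262) and (308,303)), with the crown above the tips and the tab below them. I go in slowly.

```bash
python3 -m inch '.1 -.027 -.1 0 0 -.2;.2 -.055 -.13 0 0 0;.3 -.082 0 0 0 0;.35 -.096 0 0 0 0;.4 -.11 0 0 0 0;.4 -.11 0 0 0 0;.4 -.11 0 0 0 0;.4 -.11 0 0 0 0;.35 -.096 0 0 0 0;.2 -.055 0 0 0 0;.1 -.027 0 0 0 0;.06 -.016 0 0 0 0'; python3 -m inch '0 0 0 0 0 0;0 0 -.1 0 0 0;0 0 -.2 0 0 0;0 0 -.2 0 0 0;0 0 -.2 0 0 0;0 0 -.2 0 0 0;0 0 -.2 0 0 0;0 0 0 0 0 0;0 0 0 0 0 0'; python3 st.py; python3 -c "
from st import *
e=arm.get_state()['eef_pos']; print('s,u err',e[0]*.9677-e[1]*.2521-.4807, e[0]*.2521+e[1]*.9677-.3128)
p=arm.grab_frame('side'); save(p,'low',(240,150,380,290),5)"
```

```text
t: 25.18
eef_pos: [0.544, 0.1817, 0.2795]
ee_rot: [-1.069, 1.571, 0.249]
force: [-0.2, -0.8, -7.6]
width: 0.0148
t: 26.3
eef_pos: [0.5438, 0.1818, 0.2465]
ee_rot: [2.345, 1.571, -2.62]
force: [-0.8, -0.1, -7.2]
width: 0.0147
t 26.3 tcp [0.5438 0.1818 0.2465] jaw 165.5 down [-0. -0. -1.] can xy 0.168 0.3153 F [-0.84 -0.11 -7.18] w 0.0147 q [ 0.66  0.18 -0.19 -0.   -1.2  -0.92]
t 26.3 tcp [0.5438 0.1818 0.2465] jaw 165.5 down [-0. -0. -1.] can xy 0.168 0.3153 F [-0.84 -0.11 -7.18] w 0.0147 q [ 0.66  0.18 -0.19 -0.   -1.2  -0.92]
s,u err -0.0003144951972850474 0.0001708210082591033
```

View pics/low.png

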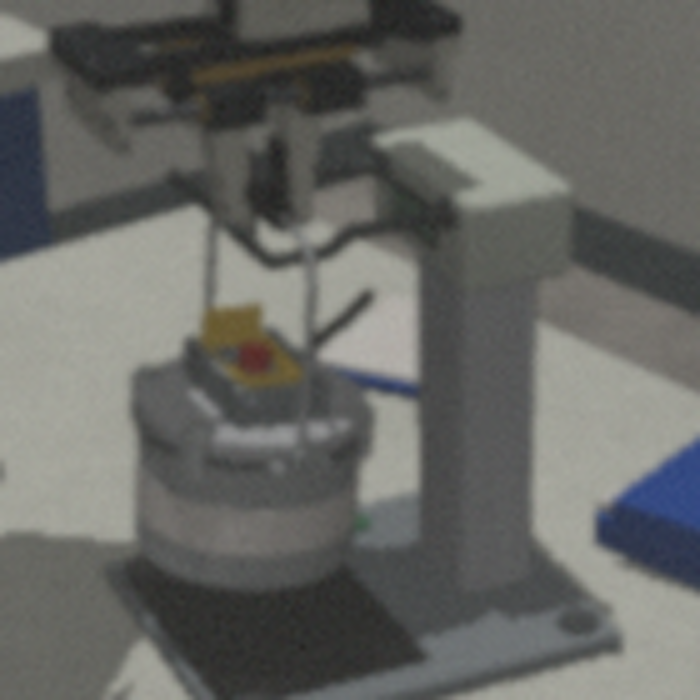

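The bail sits over the prong's trough (crop (290,250)). Last 10 mm on force.

```bash
python3 -m inch '0 0 -.06 0 0 0;0 0 -.06 0 0 0;0 0 -.06 0 0 0;0 0 -.05 0 0 0;0 0 0 0 0 0;0 0 0 0 0 0'; python3 -m inch '0 0 -.04 0 0 0;0 0 -.04 0 0 0;0 0 0 0 0 0;0 0 0 0 0 0'
```

```text
t: 27.1
eef_pos: [0.5437, 0.1817, 0.2395]
ee_rot: [2.011, 1.57, -2.954]
force: [-0.1, 0.5, -8.1]
width: 0.0147
t: 27.6
eef_pos: [0.544, 0.1817, 0.2372]
ee_rot: [-1.131, 1.57, 0.187]
force: [0.6, 0.1, -7.3]
width: 0.0145
```

```bash
python3 -m inch '0 0 -.03 0 0 0;0 0 0 0 0 0;0 0 0 0 0 0'
```

```text
t: 27.98
eef_pos: [0.5438, 0.1818, 0.2363]
ee_rot: [-0.906, 1.571, 0.412]
force: [-0.2, -0.2, -6.2]
width: 0.0148
```

```bash
python3 -m inch '0 0 -.03 0 0 0;0 0 0 0 0 0;0 0 0 0 0 0'; python3 -m inch '0 0 -.03 0 0 0;0 0 0 0 0 0;0 0 0 0 0 0'
```

```text
t: 28.35
eef_pos: [0.5438, 0.1818, 0.2359]
ee_rot: [-0.712, 1.57, 0.607]
force: [-4.2, 1.1, -0.7]
width: 0.0147
t: 28.72
eef_pos: [0.5441, 0.1818, 0.2357]
ee_rot: [-1.051, 1.569, 0.267]
force: [-4.7, 0.5, 6.1]
width: 0.0146
```

```bash
python3 -m inch '0 0 .03 0 0 0;0 0 0 0 0 0;0 0 0 0 0 0'; python3 -m inch '0 0 0 0 0 0;0 0 0 0 0 0;0 0 0 0 0 0;0 0 0 0 0 0;0 0 0 0 0 0;0 0 0 0 0 0' .45 10;  python3 -m inch '0 0 .1 0 0 0;0 0 .3 0 0 0;0 0 .5 0 0 0;0 0 .8 0 0 0;0 0 1 0 0 0;0 0 1 0 0 0;0 0 .5 0 0 0;0 0 0 0 0 0;0 0 0 0 0 0;0 0 0 0 0 0;0 0 0 0 0 0;0 0 0 0 0 0';python3 - <<'E'
from h import *
ex=np.array([.9677,-.2521]);ey=np.array([.2521,.9677]); prev=None
for i in range(2):
  p=arm.grab_frame("side"); w=cloud(p)
  f=cv2.cvtColor(p["frame"],cv2.COLOR_RGB2HSV).astype(int); H,S,V=np.moveaxis(f,-1,0)
  near=np.hypot(w[...,0]-.544,w[...,1]-.18)<.09
  for nm,m in(("red",((H<8)|(H>172))&(S>130)&near&(w[...,2]>.1)),("yel",(H>18)&(H<34)&(S>110)&near),("tab",(H>18)&(H<34)&(S>110)&near&(w[...,2]>.171)),("sleeve",(V<50)&near&(w[...,2]>.235)&(w[...,2]<.27)&(np.abs(w[...,:2]@ey-.3128)<.03))):
    q=np.median(w[m],0); print(nm,m.sum(),q.round(4),"s",(q[:2]@ex-.4807).round(4),"u",(q[:2]@ey-.3128).round(4))
save(p,"hung",(240,120,380,290),4)
for t in("amber_bottle","wash_bottle","vial_rack"):
  r=arm.place_of(p,t)[0]; print(t,(np.array(r["position"])*[640,480]).round())
E
```

```text
t: 29.1
eef_pos: [0.5439, 0.1818, 0.2358]
ee_rot: [-0.9, 1.57, 0.419]
force: [-5.0, 0.6, 4.9]
width: 0.015
t: 29.85
eef_pos: [0.5439, 0.1818, 0.2353]
ee_rot: [-0.793, 1.571, 0.526]
force: [0.2, 0.1, -0.4]
width: 0.0395
t: 31.35
eef_pos: [0.5438, 0.1817, 0.361]
ee_rot: [2.457, 1.57, -2.508]
force: [-0.6, -0.7, 0.3]
width: 0.0396
red 0 [nan nan nan] s nan u nan
yel 81 [0.553  0.211  0.1666] s 0.0013 u 0.0308
tab 26 [0.5513 0.2118 0.1758] s -0.0006 u 0.0312
sleeve 27 [0.54   0.1793 0.258 ] s -0.0034 u -0.0032
red 1 [0.5457 0.1796 0.1724] s 0.0021 u -0.0014
yel 80 [0.554  0.2096 0.1663] s 0.0026 u 0.0297
tab 22 [0.5546 0.2129 0.1754] s 0.0023 u 0.033
sleeve 27 [0.5412 0.1829 0.2584] s -0.0031 u 0.0006
amber_bottle [225. 243.]
wash_bottle [502. 430.]
vial_rack [292. 341.]
  return _methods._mean(a, axis=axis, dtype=dtype,
  ret = um.true_divide(
```

View pics/hung.png

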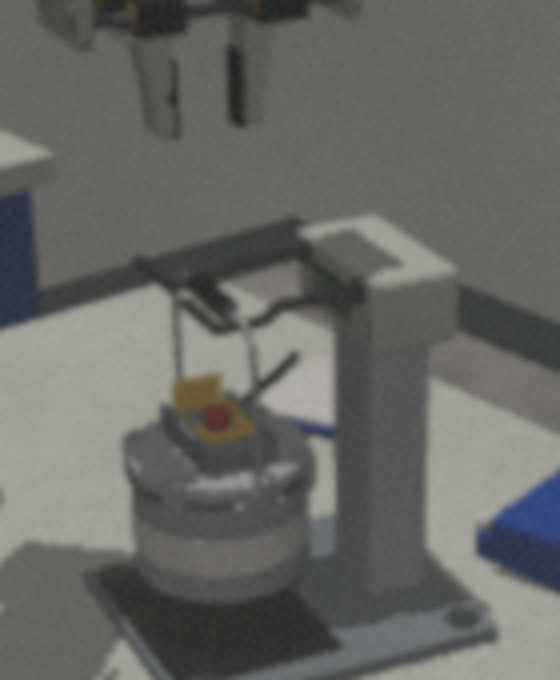

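It hangs from both prongs, plunger down, keeper across, gripper clear. I let any swing die out and check for motion.

```bash
Z='0 0 0 0 0 0'; for i in 1 2 3; do python3 -m inch '0 0 0 0 0 0;0 0 0 0 0 0;0 0 0 0 0 0;0 0 0 0 0 0;0 0 0 0 0 0;0 0 0 0 0 0;0 0 0 0 0 0;0 0 0 0 0 0;0 0 0 0 0 0;0 0 0 0 0 0;0 0 0 0 0 0;0 0 0 0 0 0' >/dev/null; done; python3 - <<'E'
from h import *
g=[]
for i in range(8): g.append(arm.grab_frame("side"))
f=[cv2.cvtColor(p["frame"],cv2.COLOR_RGB2GRAY)[225:275,265:325].astype(np.float32) for p in g]
print([tuple(np.round(cv2.phaseCorrelate(f[0],k)[0],2)) for k in f[1:]])
w=cloud(g[-1]); n=(np.hypot(w[...,0]-.544,w[...,1]-.18)<.064)&(w[...,2]>.138)&(w[...,2]<.151); q=w[n]
A=np.c_[q[:,:2],np.ones(len(q))]; c=np.linalg.lstsq(A,q[:,2],rcond=None)[0]; print("lid tilt rad",np.hypot(*c[:2]).round(3),"z",np.median(q[:,2]).round(4),"t",arm.get_state()["t"])
E
```

```text
[(np.float64(-0.06), np.float64(0.04)), (np.float64(-0.08), np.float64(0.01)), (np.float64(-0.02), np.float64(-0.02)), (np.float64(0.03), np.float64(-0.01)), (np.float64(-0.07), np.float64(-0.01)), (np.float64(0.05), np.float64(0.06)), (np.float64(-0.02), np.float64(0.07))]
lid tilt rad 0.023 z 0.1458 t 36.5
```

Still and level.

```bash
python3 -c "
from station import arm
print(arm.job_done())"
```

```text
the job is handed in; nothing more can be done
None
```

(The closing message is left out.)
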